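# Free the bearing from the ratchet clamp

## Robot

A 7-joint arm with a two-finger parallel gripper is mounted at the origin on the work surface. World frame = base frame: x ahead of the robot, y to its left, z up, the work surface at z = 0. Lengths are in m, angles in rad, forces in N, time in s.
With the tool pointing down it reaches from about 0.425 to 0.95 m from the base axis. Payload 16.7 kg.
Tool frame: the origin (TCP) lies midway between the tips of the shut fingers; the grasp point (between the pads) lies 19 mm behind it; z points along the fingers, y is the direction in which the jaws open and shut (so a half turn about z gives the same grasp; the last joint's range is limited). The gripper opens to 94 mm and grips with 3 to 60 N. Pads are 16 mm wide; open, the fingers measure 119 mm over their backs; the gripper's body (75 mm by 177 mm) begins 78 mm behind the grasp point.
Start: joints at [-0.149, 0.426, 0.074, 1.606, -0.034, 1.111, -0.067], TCP at [0.675, -0, 0.205] pointing down, gripper open.
Joint ranges: [-2.85, 2.85], [-0.5, 2.14], [-1.23, 1.37], [0.21, 2.46], [-1.02, 4.16], [0.16, 2.05], [-2.73, 2.73]. Speed limits (rad/s): [1.89, 1.89, 2.39, 2.39, 3.01, 3.01, 3.01].

## Interface

Orientations are given as a unit quaternion [x, y, z, w].
In Python, from bench import arm gives the robot as it stands.
- The arm moves only by the tool step_arm, never from a script. Its argument "targets" is a list of rows, each a list of 3 entries, a list of its own where there are three numbers: the shift along the tool's x, y, z in mm, then the turn, a rotation vector about the tool's x, y, z in rad, then the closure, from -1 (fully open) to 1 (shut). A call has 1 to 20 rows; each row shifts and turns the commanded pose from where the row before left it, along the tool's axes as they then stand; what a row does not reach is not made up. A row lasts 1/10 s, in which the tool goes at most 50 mm and 8.59 degrees, less where a joint would pass 70% of its speed; a pose out of reach is approached as far as the arm can. A call is refused whole if a number of a shift passes 50 or a number of a turn 0.15, either way. A call with a gripper value outside its range is refused whole. The fingers move at their own pace and stop on an object; "squeeze" is the grip in N (left out, the last holds). Time passes only in rows, so rows that do not move let the fingers close. It gives the time, the measured TCP pose, the force and the opening at its end, in the units of the state.
- arm.get_obs(): the state, without advancing time (a new reading comes with each control period).
- arm.camera(name): name is "scene" or "side" or "wrist"; returns a dict with "color" (480x640x3 uint8, red, green, blue), "K" (3x3 intrinsics, pixels), "k1" (the pictures are not rectified: a ray, as slopes to the right and down, at radius r is drawn at 1 + k1 r^2 times it, then the intrinsics apply), "extrinsics" (4x4, takes a point from camera to world coordinates). Camera axes: x right, y up, looking along -z (the intrinsics and any distortion apply to the point x, -y, -z); pixel columns grow to the right and rows downward; lengths in m; the calibration is good to about 2 mm. A picture is of the moment at which its call begins. There is no depth.
- arm.sign_off(): hands the job in, once; it reports no verdict.
The state is a dict: "time": time; "joint_pos": joint angles; "joint_velocities": joint speeds; "joint_torque": joint torques, N m; "tool_pos": TCP position; "tool_rot": TCP orientation; "force": force on the tool from outside, world axes, zero at the start; "ft_torque": the same for the moment, N m; "finger_gap": finger opening in m.
Only numpy, scipy, OpenCV 4.12 (cv2) and the standard library are available. Lean on these libraries where they do the work, as an engineer would, in place of code of your own. Each camera call takes 0.05 s, during which the arm holds its last target. There are 200 camera calls.

## Task

Two ratchet clamps stand on the stockroom bench. On the one that holds the steel ball bearing, flip the red-balled pawl lever over to its other side, then draw the sliding jaw fully back by its black knob so that the bearing is free, leaving the pawl flipped over. Leave the other clamp, the one that holds the brass sleeve, as it is.

Things in the scene. Friction and masses are not known exactly. Their poses are not given: they have to be found in the camera images.
- pawl (a joint): Pawl lever of the bearing's clamp, rad: 8 mm rod, 20 mm red ball centred 55 mm from a level pivot. The pivot lies 100 mm along knob_top's +x, 45 mm above the bench. At 0 (locked) it leans 30 deg from upright towards the knob; grows as it tips away, to its stop at 1.05 (30 deg beyond upright). Under 1 N; falls on once past upright. Locked, its foot blocks the jaw; above 0.8 it is flipped and clear.
- jaw (a joint): Blue sliding jaw, 85 mm wide, of the same clamp, m: 0 is closed on the bearing, 0.055 is fully back at its stop. It slides level along -x of knob_top, towards the robot's side, with about 3 N of friction, stays where it is left and carries the knob and pawl lever along. With the pawl locked it goes back only some 4 mm and must not be forced.
- knob_top (a point): Centre of the top of the black upright knob at the rear of that jaw: 24 mm diameter, 42 mm tall, top 82 mm above the bench. z up; x along the clamp from the knob to the pawl lever and bearing; y across. 50 mm lie free between knob and the locked lever's ball. Beneath are only the jaw's rear block and rails (tops 40 mm above the bench) and the fixed grey bed, 355 x 90 mm, 15 mm high.
- spare_lever (a point): Centre of the red ball on the pawl lever of the other clamp, same in build, 0.25 to 0.4 m to the left or right of the bearing's clamp. It holds a brass sleeve (62 mm diameter, 40 mm high) and must stay as it is. The bearing in the right clamp is a steel ring 62 mm in diameter, 17 mm high, with a dark seal between bright rings.

How it is judged:
By the outcome, as a careful person would: the job done as asked, in the order asked, and still so for the second after the job is handed in, with the robot touching nothing.
It also fails if it takes over 40 s, if anything falls off the work surface, if the arm or the gripper's body presses on something with over 40 N, if the wrist force passes 120 N, or if a joint passes its speed limit or range.

## Working session

There is one attempt and no reset: what is moved stays moved. The work goes in short steps, Python scripts to look and compute and a tool call to move; the robot and the scene stay as the last step left them, time stands still between calls to the robot, and variables do not carry over. Pictures are saved under pics/ and viewed, on a budget of 10 in all, crops included, one or two more only if the job needs it, and the job is handed in when it is done.

Besides the shell and the picture viewer there is one more tool, called after "Emit:" as name([rows], argument=value, ...), one row to a line, values as JSON. step_arm: Moves the arm, as the interface text tells. Its arguments: {"type":"object","properties":{"targets":{"type":"array"},"squeeze":{"type":"number"}},"required":["targets"]}

```bash
mkdir -p pics; cat > h.py <<'E'
import numpy as np, cv2
from bench import arm
from scipy.spatial.transform import Rotation as R
def snap(name,f):
    c=arm.camera(name); cv2.imwrite(f'pics/{f}.png',c['color'][:,:,::-1])
    np.savez(f'pics/{f}.npz',**{k:np.array(c[k]) for k in c}); return c
def load(f): return dict(np.load(f'pics/{f}.npz'))
def ray(c,u,v):
    K=np.array(c['K']);k=float(c['k1']); d=cv2.undistortPoints(np.array([[[u,v]]],float),K,np.array([k,0,0,0]))[0,0]
    E=np.array(c['extrinsics']); return E[:3,3],E[:3,:3]@np.array([d[0],-d[1],-1.])
def onz(c,u,v,z):
    o,d=ray(c,u,v); return o+d*(z-o[2])/d[2]
def reds(c):
    h=cv2.cvtColor(c['color'],cv2.COLOR_RGB2HSV)
    m=(((h[...,0]<8)|(h[...,0]>172))&(h[...,1]>150)&(h[...,2]>70)).astype(np.uint8)
    n,l,s,ce=cv2.connectedComponentsWithStats(m)
    return [(s[i,4],s[i,:4].tolist(),ce[i].round(1).tolist()) for i in range(1,n) if s[i,4]>25]
E
python3 - <<'E'
from h import *
a=snap('scene','s1');b=snap('side','d1');w=snap('wrist','w1')
for c in(a,b,w): print(reds(c),np.array(c['extrinsics'])[:3,3])
cv2.imwrite('pics/sd.png',cv2.resize(np.vstack([a['color'],b['color']])[:,:,::-1],(400,600)))
o=arm.get_obs();print(o['tool_pos'],o['tool_rot'],o['time'])
E
```

```text
[(np.int32(55), [73, 13, 35, 15], [90.1, 20.2]), (np.int32(53), [597, 33, 43, 13], [618.2, 38.9]), (np.int32(57), [0, 69, 38, 20], [19.5, 78.1]), (np.int32(137), [439, 283, 14, 14], [446.1, 289.2])] [0.98589754 0.23168977 0.53975459]
[(np.int32(303), [145, 0, 42, 11], [165.0, 5.6]), (np.int32(659), [189, 32, 45, 21], [211.6, 41.5]), (np.int32(853), [55, 36, 54, 25], [81.6, 47.8]), (np.int32(435), [0, 147, 35, 26], [18.6, 159.2]), (np.int32(149), [132, 166, 39, 10], [150.9, 170.1]), (np.int32(81), [267, 206, 11, 10], [272.0, 210.7]), (np.int32(188), [360, 289, 16, 16], [367.6, 296.3])] [ 0.3133767  -0.5174136   0.40558162]
[(np.int32(695), [135, 12, 30, 32], [148.9, 27.0])] [0.67500137 0.08114845 0.38326194]
[ 6.74690837e-01 -5.20280303e-05  2.04973193e-01] [ 7.07125447e-01  7.07087971e-01 -3.48438671e-04 -2.87682920e-04] 0.15
```

View pics/s1.png

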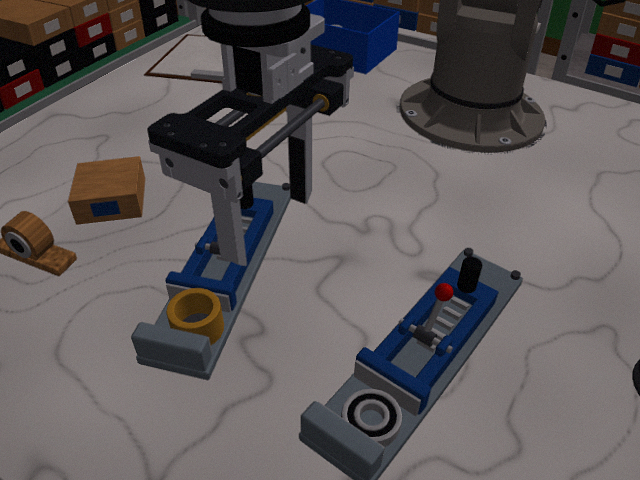

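View pics/d1.png

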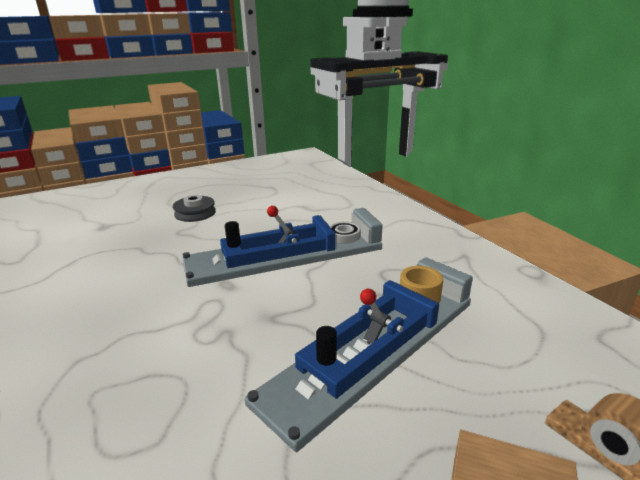

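The scene view shows the bearing's clamp on the right, with its ball at (446,290) and knob top near (471,260). In the side view it is the rear clamp, with its ball at (272,211) and knob top near (232,225). The sleeve's clamp is the one under the gripper.

```bash
cat >> h.py <<'E'
def knob(c,x0,y0,x1,y1):
    g=c['color'][y0:y1,x0:x1].max(2); m=(g<45).astype(np.uint8)
    n,l,s,ce=cv2.connectedComponentsWithStats(m); i=1+np.argmax(s[1:,4]); x,y,w,h,_=s[i]
    return [int(x+x0),int(y+y0),int(w),int(h)]
def tri(rs):
    A=0;b=0
    for o,d in rs:
        d=d/np.linalg.norm(d);P=np.eye(3)-np.outer(d,d);A=A+P;b=b+P@o
    return np.linalg.solve(A,b)
E
python3 - <<'E'
from h import *
a=load('s1');b=load('d1')
k1=knob(a,455,248,487,300);k2=knob(b,220,215,245,252);print(k1,k2)
print('ball tri',tri([ray(a,445.5,290.5),ray(b,272,211)]),onz(a,445.5,290.5,.0926),onz(b,272,211,.0926))
for k,c in((k1,a),(k2,b)):
    # top ellipse: centre about .25-.3 width below bbox top
    for f in(.2,.3): print(onz(c,k[0]+k[2]/2,k[1]+f*k[2],.082))
print('spare side',onz(b,367.6,296.3,.0926))
for u,v in((471,249),(517,274)): print('bolt',onz(a,u,v,.018))
for p in((470,257),(519,278)): print('bed',onz(a,*p,.015))
def bolt(): pass
print('bearing',onz(a,372,412,.032), onz(b,344,229,.032))
E
```

```text
[455, 248, 27, 52] [225, 222, 16, 26]
ball tri [0.55964907 0.1427386  0.09276849] [0.55954019 0.14268766 0.0926    ] [0.55977094 0.14316603 0.0926    ]
[0.47876028 0.14282994 0.082     ]
[0.48323078 0.14438833 0.082     ]
[0.48884648 0.14409457 0.082     ]
[0.48694736 0.13818632 0.082     ]
spare side [ 0.56494576 -0.15097684  0.0926    ]
bolt [0.39766104 0.13048185 0.018     ]
bolt [0.41260579 0.19990216 0.018     ]
bed [0.41030169 0.13398998 0.015     ]
bed [0.4152488  0.20413193 0.015     ]
bearing [0.69776246 0.12748983 0.032     ] [0.69466815 0.1256113  0.032     ]
```

Emit:
step_arm([
  [[18.5,-19,0],[0,0,0],1],
  [[18.5,-19,0],[0,0,0],1],
  [[18.5,-19,0],[0,0,0],1],
  [[18.5,-19,0],[0,0,0],1],
  [[18.5,-19,0],[0,0,0],1],
  [[18.5,-19,0],[0,0,0],1],
  [[18.5,-19,0],[0,0,0],1],
  [[18.5,-19,0],[0,0,0],1],
  [[0,0,0],[0,0,0.14],1],
  [[0,0,0],[0,0,0.14],1],
  [[0,0,0],[0,0,0.14],1],
  [[0,0,0],[0,0,0.14],1],
  [[0,0,0],[0,0,0.14],1],
  [[0,0,0],[0,0,0.14],1],
  [[0,0,0],[0,0,0.14],1],
  [[0,0,0],[0,0,0.14],1],
  [[0,0,0],[0,0,0.14],1],
  [[0,0,0],[0,0,0.14],1],
  [[0,0,0],[0,0,0.14],1],
  [[0,0,0],[0,0,0.14],1],
], squeeze=10)

```text
time: 2.15
tool_pos: [0.5228, 0.1479, 0.2053]
tool_rot: [0.998, -0.057, -0.0, 0.0]
force: [-0.7, 0.2, 0.1]
finger_gap: 0.0005
```

```bash
python3 - <<'E'
from h import *
w=snap('wrist','w2');print(reds(w),np.array(w['extrinsics']).round(3))
o=arm.get_obs();print(o['tool_pos'],R.from_quat(o['tool_rot']).as_matrix().round(3),o['time'],o['joint_pos'])
E
```

```text
[(np.int32(464), [307, 168, 24, 25], [318.9, 180.1])] [[-0.115  0.953  0.279  0.604]
 [-0.993 -0.111 -0.032  0.138]
 [ 0.    -0.281  0.96   0.384]
 [ 0.     0.     0.     1.   ]]
[0.52283217 0.14789667 0.20531085] [[ 0.992 -0.124 -0.   ]
 [-0.124 -0.992 -0.   ]
 [-0.     0.    -1.   ]] 2.2 [-0.57401582  0.21189877  0.20852432  1.91149022 -0.05103902  1.0236412
 -2.03883014]
```

View pics/w2.png

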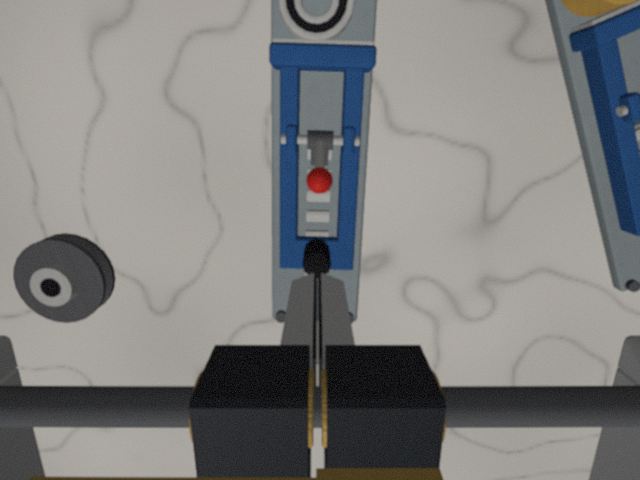

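The wrist view shows the clamp nearly aligned with the tool. The ball is at (319,180), the crossbar ends at (284,141) and (357,141), the front jaw edge runs (271,45) to (375,47), and the knob's front is at about (317,245).

```bash
python3 - <<'E'
from h import *
w=load('w2');o=arm.get_obs();T=R.from_quat(o['tool_rot']).as_matrix();p=np.array(o['tool_pos'])
b=onz(w,319,180,.0926);print('ball',b)
def ang(p0,p1,z,rot):
    d=onz(w,*p1,z)-onz(w,*p0,z);return np.degrees(np.arctan2(d[1],d[0]))+rot
print('yaws',ang((284,141),(357,141),.045,90),ang((281,268),(352,269),.04,90),ang((278,300),(277,120),.015,0),ang((356,300),(372,130),.015,0))
print('tool yaw',np.degrees(np.arctan2(T[1,0],T[0,0])))
piv=(onz(w,284,141,.045)+onz(w,357,141,.045))/2;print('piv',piv)
print('ball tool',T.T@(b-p)*1000,'piv tool',T.T@(piv-p)*1000)
for P in(onz(w,281,268,.04),onz(w,352,269,.04)):print('rear corner tool',T.T@(P-p)*1000)
E
```

```text
ball [0.56114224 0.14177891 0.0926    ]
yaws -6.609338707545831 -7.479807381244356 -7.926567967548594 -9.925448509183719
tool yaw -7.138817539601474
piv [0.58684787 0.1373137  0.045     ]
ball tool [ 38.81460779   1.29097636 112.6968645 ] piv tool [ 64.89329845   2.51926275 160.28752521]
rear corner tool [-52.27866759 -33.30061616 165.32455151]
rear corner tool [-52.67713151  33.65161986 165.33564096]
```

Emit:
step_arm([
  [[3,2,25],[0,0,0],1],
  [[0,0,25],[0,0,0],1],
  [[0,0,25],[0,0,0],1],
  [[0,0,25],[0,0,0],1],
  [[0,0,15],[0,0,0],1],
  [[0,0,10],[0,0,0],1],
  [[0,0,0],[0,0,0],1],
])

```text
time: 2.9
tool_pos: [0.5251, 0.1454, 0.0795]
tool_rot: [0.999, -0.054, -0.001, 0.0]
force: [-0.6, -0.2, 0.7]
finger_gap: 0.0001
```

Emit:
step_arm([
  [[10,0,0],[0,0,0],1],
  [[10,0,0],[0,0,0],1],
  [[10,0,0],[0,0,0],1],
  [[10,0,0],[0,0,0],1],
  [[8,0,0],[0,0,0],1],
  [[8,0,0],[0,0,0],1],
  [[6,0,0],[0,0,0],1],
  [[0,0,0],[0,0,0],1],
  [[0,0,0],[0,0,0],1],
])

```text
time: 3.8
tool_pos: [0.5872, 0.1389, 0.0803]
tool_rot: [0.999, -0.055, -0.0, 0.0]
force: [0.1, 0.4, -1.3]
finger_gap: 0.0003
```

```bash
python3 - <<'E'
from h import *
a=snap('wrist','w3');s=snap('side','d3')
print(reds(a),reds(s)[-3:])
cv2.imwrite('pics/w3b.png',np.hstack([a['color'][:,160:480],s['color'][100:340,130:450].repeat(2,0).repeat(2,1)[:, 0:480]])[:,:,::-1])
E
```

```text
[(np.int32(1422), [300, 219, 42, 43], [320.7, 240.0])] [(np.int32(149), [132, 166, 39, 10], [150.9, 170.1]), (np.int32(76), [299, 201, 10, 10], [303.3, 206.0]), (np.int32(189), [360, 289, 16, 16], [367.6, 296.3])]
```

View pics/w3b.png

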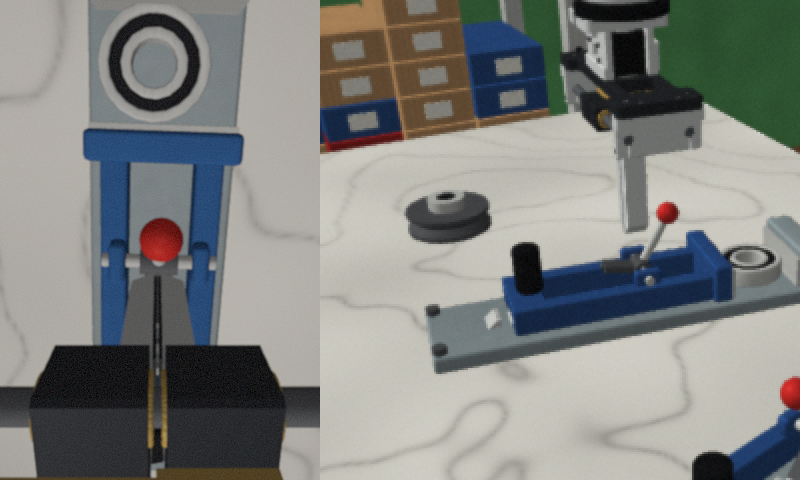

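The lever now leans to the far side, away from the knob: its ball is at (303,206) in the side view, previously (272,211). Next I'll rise, go back over the knob with the fingers open, and look.

Emit:
step_arm([
  [[-5,0,-25],[0,0,0],1],
  [[-5,0,-25],[0,0,0],1],
  [[-15,0,-15],[0,0,0],0],
  [[-25,0,0],[0,0,0],-0.5],
  [[-25,0,0],[0,0,0],-0.5],
  [[-20,0,0],[0,0,0],-0.5],
  [[-5,0,0],[0,0,0],-0.5],
  [[0,0,0],[0,0,0],-0.5],
  [[0,0,0],[0,0,0],-0.5],
])

```text
time: 4.8
tool_pos: [0.4887, 0.1499, 0.1457]
tool_rot: [0.999, -0.055, 0.0, -0.0]
force: [1.0, -0.2, -0.5]
finger_gap: 0.0531
```

```bash
python3 - <<'E'
from h import *
w=snap('wrist','w4');d=snap('side','d4')
o=arm.get_obs();T=R.from_quat(o['tool_rot']).as_matrix();p=np.array(o['tool_pos'])
print(p,np.degrees(np.arctan2(T[1,0],T[0,0])),o['finger_gap'],reds(w),reds(d)[-2:])
s=reds(d)[-2]
print('ball side/wrist',[onz(c,*q,.0926) for c,q in((d,s[2]),(w,reds(w)[0][2]))] if reds(w) else onz(d,*s[2],.0926))
E
```

```text
[0.4887391  0.14969071 0.14544926] -6.2914563926633305 0.061337008608505175 [(np.int32(1066), [304, 9, 34, 39], [320.5, 28.1])] [(np.int32(77), [299, 201, 10, 10], [303.4, 205.9]), (np.int32(188), [360, 289, 16, 16], [367.6, 296.3])]
ball side/wrist [array([0.61668832, 0.1358817 , 0.0926    ]), array([0.61706081, 0.1336552 , 0.0926    ])]
```

View pics/w4.png

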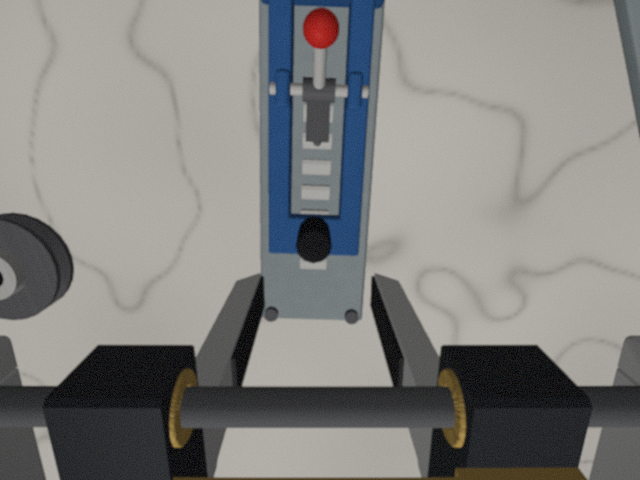

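The lever is at its stop: the ball moved 56 mm, against 55 mm expected. The knob's top is about (314,243) in the wrist view, between the open fingers.

```bash
python3 - <<'E'
from h import *
w=load('w4');o=arm.get_obs();T=R.from_quat(o['tool_rot']).as_matrix();p=np.array(o['tool_pos'])
x,y,ww,h=k=knob(w,280,205,350,275);print(k)
for q in((x+ww/2,y+h-ww/2),):
    P=onz(w,*q,.082);print(P,T.T@(P-p)*1000)
for q in((x,y+h-ww/2),(x+ww,y+h-ww/2)): print(onz(w,*q,.082))
b=np.array([.6170,.1345])-np.array([.5604,.1423]);print('axis yaw',np.degrees(np.arctan2(b[1],b[0])))
E
```

```text
[297, 216, 34, 46]
[0.49252882 0.15123508 0.082     ] [ 3.58319124 -1.95301297 63.4499928 ]
[0.49374172 0.16225647 0.082     ]
[0.49131574 0.14021404 0.082     ]
axis yaw -7.846462198398167
```

Emit:
step_arm([
  [[2,-2,20],[0,0,0.02],-0.5],
  [[0,0,25],[0,0,0],-0.5],
  [[0,0,25],[0,0,0],-0.5],
  [[0,0,15],[0,0,0],-0.5],
  [[0,0,8],[0,0,0],-0.5],
  [[0,0,0],[0,0,0],0.6],
  [[0,0,0],[0,0,0],1],
  [[0,0,0],[0,0,0],1],
  [[0,0,0],[0,0,0],1],
  [[0,0,0],[0,0,0],1],
  [[0,0,0],[0,0,0],1],
], squeeze=15)

```text
time: 6.0
tool_pos: [0.4903, 0.1517, 0.0528]
tool_rot: [0.998, -0.065, 0.0, -0.0]
force: [-0.3, -0.5, 0.0]
finger_gap: 0.0258
```

Emit:
step_arm([
  [[0,0,0],[0,0,0],1],
  [[-3,0,0],[0,0,0],1],
  [[-5,0,0],[0,0,0],1],
  [[-5,0,0],[0,0,0],1],
  [[-5,0,0],[0,0,0],1],
  [[-5,0,0],[0,0,0],1],
  [[-5,0,0],[0,0,0],1],
  [[-5,0,0],[0,0,0],1],
  [[-5,0,0],[0,0,0],1],
  [[-5,0,0],[0,0,0],1],
  [[-5,0,0],[0,0,0],1],
  [[-4,0,0],[0,0,0],1],
  [[0,0,0],[0,0,0],1],
  [[0,0,0],[0,0,0],1],
])

```text
time: 7.4
tool_pos: [0.4386, 0.1596, 0.0528]
tool_rot: [0.998, -0.064, 0.0, -0.001]
force: [-1.0, 9.5, 0.1]
finger_gap: 0.0237
```

Emit:
step_arm([
  [[-1,-0.5,0],[0,0,0],1],
  [[-1,-0.5,0],[0,0,0],1],
  [[-1,0,0],[0,0,0],1],
  [[0,0,0],[0,0,0],1],
])

```text
time: 7.8
tool_pos: [0.436, 0.1601, 0.0527]
tool_rot: [0.998, -0.065, 0.0, -0.0]
force: [3.2, 4.6, 2.1]
finger_gap: 0.0239
```

Emit:
step_arm([
  [[-1,0,0],[0,0,0],1],
  [[-1,0,0],[0,0,0],1],
  [[0,0,0],[0,0,0],1],
])

```text
time: 8.1
tool_pos: [0.4357, 0.1601, 0.0528]
tool_rot: [0.998, -0.065, 0.002, -0.001]
force: [13.2, 1.9, -8.1]
finger_gap: 0.0236
```

The jaw has reached its stop: 55 mm of travel, and the force rose to 13 N. I'll release, rise and check.

Emit:
step_arm([
  [[1,0,0],[0,0,0],0.3],
  [[0,0,0],[0,0,0],-0.3],
  [[0,0,0],[0,0,0],-0.5],
  [[0,0,0],[0,0,0],-0.5],
  [[0,0,0],[0,0,0],-0.5],
  [[0,0,0],[0,0,0],-0.5],
  [[0,0,-15],[0,0,0],-0.5],
  [[0,0,-25],[0,0,0],-0.5],
  [[0,0,-25],[0,0,0],-0.5],
  [[0,0,-25],[0,0,0],-0.5],
  [[0,0,-25],[0,0,0],-0.5],
  [[0,0,0],[0,0,0],-0.5],
])

```text
time: 9.3
tool_pos: [0.4362, 0.1605, 0.1703]
tool_rot: [0.998, -0.065, 0.002, -0.001]
force: [0.6, -0.8, -0.6]
finger_gap: 0.0707
```

```bash
python3 - <<'E'
from h import *
w=snap('wrist','w5');d=snap('side','d5');s=snap('scene','s5')
o=arm.get_obs();print(o['tool_pos'],o['force'],o['finger_gap'])
B=[onz(c,*reds(c)[i][2],.0926) for c,i in((d,-2),(w,0))];print(reds(d)[-2:],B)
print('ball moved',[np.linalg.norm((b-a)[:2]) for a,b in zip(([.61669,.13588,.0926],[.61706,.13366,.0926]),B)])
cv2.imwrite('pics/f5.png',np.hstack([s['color'][180:480,220:540],w['color'][:300,160:480]])[:,:,::-1])
E
```

```text
[0.43446052 0.15967353 0.16702939] [-0.6960237  -0.42808839 -0.22318508] 0.07041445422006422
[(np.int32(80), [268, 206, 11, 10], [272.9, 210.6]), (np.int32(187), [360, 289, 16, 16], [367.6, 296.3])] [array([0.56177737, 0.14396269, 0.0926    ]), array([0.56266959, 0.14153429, 0.0926    ])]
ball moved [np.float64(0.05550429175722296), np.float64(0.054957446381805934)]
```

View pics/f5.png

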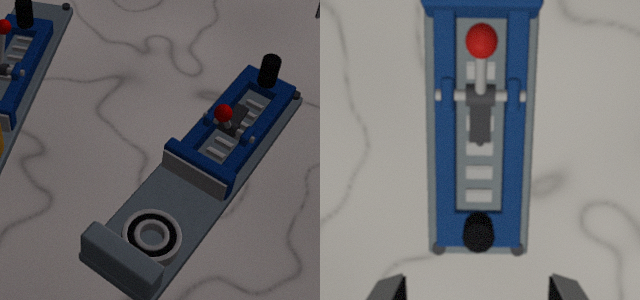

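The jaw is fully back (ball moved 55 mm with it), the pawl is still flipped, the bearing is free and the spare lever hasn't moved. I'm handing it in.

```bash
python3 -c "
from bench import arm
print(arm.sign_off())"
```

```text
the job is handed in; nothing more can be done
None
```

The bearing's clamp is open and the job is handed in, at about 9.5 s on the robot's clock. I tipped the red-balled lever over with the closed fingers, then gripped the black knob and drew the jaw back to its stop. After that I let go and rose clear.

- **Pawl:** the ball moved about 56 mm when it flipped (55 mm expected). It was still flipped over in the last pictures.
- **Jaw:** the ball, carried along by the jaw, moved back 55.0 mm in the wrist view and 55.5 mm in the side view. The force rose to about 13 N at the stop, and the last scene picture shows the bearing free.
- **Other clamp:** its ball stayed at the same pixel in the side view throughout.
- **Disagreements:** the first two-camera estimate of the knob's position was off by about 1 cm, so I measured it again with the wrist camera before gripping. While pulling there was a sideways force of about 9.5 N from a slight misalignment, which I corrected.

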